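Turn a tube block well-up over the slanted cradle and hold it above the heater

ROBOT

A 6-joint arm with a two-finger parallel gripper is mounted at the origin on the work surface. World frame = base frame: x ahead of the robot, y to its left, z up, the work surface at z = 0. Lengths are in m, angles in rad, forces in N, time in s.
With the tool pointing down it reaches from about 0.275 to 0.975 m from the base axis. Payload 8.4 kg.
Tool frame: the origin (TCP) lies midway between the tips of the shut fingers; the grasp point (between the pads) lies 19 mm behind it; z points along the fingers, y is the line along which they close (so a half turn about z gives the same grasp; the last joint's range is limited). The gripper opens to 92 mm and grips with 3 to 60 N. Pads are 20 mm wide; open, the fingers measure 128 mm over their backs; the gripper's body (75 mm by 189 mm) begins 69 mm behind the grasp point.
Start: joints at [-1.232, 0.353, 1.633, -0, 1.155, -0.002], TCP at [0.209, -0.589, 0.215] pointing down, gripper open.
Joint ranges: [-2.63, 2.63], [-0.92, 2.1], [0.06, 2.66], [-1.3, 4.44], [0, 2.69], [-3.02, 3.02]. Speed limits (rad/s): [2.22, 2.22, 2.79, 3.14, 3.14, 3.14].

INTERFACE

Orientations are given as a unit quaternion [w, x, y, z].
In Python, from workcell import arm, move_gripper, kinematics, imaging gives the robot as it stands. The module is installed in compiled form; this text tells all that it offers. Calls block until the motion is done:
- arm.move_pose(position, orientation): joint-space move of the TCP to a pose.
- arm.move_l(position, orientation=None, vel=0.15, contact_N=None): straight line of the TCP; orientation=None keeps the orientation; vel is the mean speed in m/s. With contact_N (N) it stops when the force on the tool has changed by that much, and returns True; else False.
- arm.move_j(angles): joint-space move.
- move_gripper(opening, grasp_force=None): finger opening in m; grasp_force is the grip in N (None keeps the last); returns when the fingers have stopped.
- arm.pause(seconds).
- kinematics.inverse_kinematics(position, orientation): joint angles nearest the present ones, or None.
- imaging.snapshot(name): name is "side" or "top" or "wrist"; returns a dict with "color" (480x640x3 uint8, red, green, blue), "vertical_fov" (degrees; the focal length in pixels is half the picture's height over the tangent of half this angle, whatever the lens; pixels are square), "cx", "cy" (the principal point, pixels), "cam_to_world" (4x4, takes a point from camera to world coordinates). Camera axes: x right, y down, z forward; pixel columns grow to the right and rows downward; lengths in m; the calibration is good to about 2 mm. A picture is of the moment at which its call begins. There is no depth.
A pose or a line that the arm cannot do raises arm.Unreachable and nothing moves.
- arm.sign_off(): hands the job in; it is judged then, once.
Readings, each from a call of its own:
- arm.read_time_s(): time.
- arm.read_joints(): joint angles.
- arm.read_joint_vel(): joint speeds.
- arm.read_joint_torque(): joint torques, N m.
- arm.read_tool_pos(): TCP position.
- arm.read_orientation(): TCP orientation.
- arm.read_contact_force(): force on the tool from outside, world axes, zero at the start.
- arm.read_moment(): the same for the moment, N m.
- arm.read_grip_width(): finger opening in m.
- arm.read_gripper_force(): force on a finger pad.
Only numpy, scipy, OpenCV 4.12 (cv2) and the standard library are available. Lean on these libraries where they do the work, as an engineer would, in place of code of your own. Each camera call takes 0.05 s, during which the arm holds its last target. There are 200 camera calls.

TASK

The square aluminium tube block lies on its side on the bench; find which of its ends has the blind well, set the block in the slanted blue cradle with its closed end down on the steel pin and the well end up (if it sinks right down over the pin, the well is underneath: turn it round), and let go of it. Then pick it up again and finish still gripping it, upright with the well facing straight up, held still in mid-air a few centimetres above the middle of the heater's round plate and touching nothing but the gripper. Leave the other lab ware standing where it is.

Things in the scene. Friction and masses are not known exactly. Their poses are not given: they have to be found in the camera images.
- block: Loose bare-aluminium block, 70 mm long, 34 x 34 mm in section, about 160 g, lying on one of its long sides, any heading. One end has a blind round well 20 mm across and 40 mm deep; all other faces are plain. Origin: middle of the long side it lies on at the start. Its x axis runs along its length, out of the well end; z points up from the side it lies on (its centre line is 17 mm along z).
- block_mouth (a point): Centre of the block's well mouth, 35 mm along the block's x and 17 mm along its z.
- block_foot (a point): Centre of the block's closed end, -35 mm along the block's x and 17 mm along its z.
- cradle: Fixed blue cradle on a dark steel base (120 x 80 x 10 mm) and a 24 mm wide post. Origin: middle of the base's underside; z up. Its seat is a rigid straight rail that rises at 45 degrees towards the cradle's +x, 62 mm long and only 24 mm wide: the block overhangs it at both sides and at its upper end.
- cradle_corner (a point): Foot of the rail, where its surface meets the stop plate (square to the rail): 30 mm towards -x and 45 mm above the cradle's origin. Two side cheeks, 40 mm apart inside, reach from here 28 mm up along the slope and stand 20 mm above the rail.
- cradle_pin (a point): Tip centre of the steel pin, 12 mm across, that stands 10 mm out of the stop plate along the slope, 17 mm above the rail. The closed end's centre rests here, block pointing along cradle (x, z) = (0.707, 0.707), mouth 80 mm up-slope of the stop plate. Put in well end down, the block swallows the pin and sinks 10 mm further. Axes as the cradle's.
- heater: Fixed white laboratory heater (cold), 140 x 120 x 42 mm with a round steel plate, 96 mm across, on its top. Origin: middle of its underside; z up.
- plate (a point): Centre of the heater's plate, on its upper face, 50 mm above the bench.
- beaker: Clear beaker, 56 mm across, 70 mm tall; origin under its middle. Bystander.
- tub: White open tub, 90 mm across, 80 mm tall; origin under its middle. Bystander.
- amber: Amber bottle, 72 mm across, 170 mm tall; origin under its middle. Bystander.
- wash: Yellow bottle, 60 mm across, 160 mm tall; origin under its middle. Bystander.
- jar: Glass jar with white cap, 56 mm across, 70 mm tall; origin under its middle. Bystander.
- weight: Brass weight with a knob, 38 mm across, 50 mm tall; origin under its middle. Bystander.
- cup: White ceramic cup, 40 mm across, 50 mm tall; origin under its middle. Bystander.
Things that resemble listed ones, but are neither listed nor needed, are in the scene too. Leave any green or purple look-alike of the block alone. What is shaped like the heater but turquoise is not meant.

How it is judged:
On the way:
1. the block rests in the cradle, closed end on the pin and well end up the slope, and the gripper has let go (distance between block_foot and cradle_pin below 0.01 m and angle between block's own x axis and vertical between 0.6 and 0.97 rad and contact force between block and cradle above 0.2 N and contact force between block and the fingers below 0.05 N and linear speed of block below 0.02 m/s), for 0.2 s.
At the end, for the whole second after the job is handed in: The block is gripped, its well axis within 12 degrees of straight up, its closed end centred within 30 mm of the plate's middle and 20 to 120 mm above the plate, still (under 30 mm/s and 0.2 rad/s), touching neither heater nor cradle (angle between block's own x axis and vertical below 0.21 rad and horizontal distance between block_foot and plate below 0.03 m and height (world z) of block_foot between 0.07 and 0.17 m and contact force between block and the fingers above 1 N and contact force between block and heater below 0.05 N and contact force between block and cradle below 0.05 N and linear speed of block below 0.03 m/s and angular speed of block below 0.2 rad/s); the arm keeps its last pose, push and grip.
It fails at once if a bystander is shifted by more than 25 mm or tipped (distance of any of beaker, tub, amber, wash, jar, weight, cup from where it was at the start of the episode above 0.025 m or angle between any of beaker, tub, amber, wash, jar, weight, cup's own z axis and vertical above 0.3 rad).
It also fails if it takes over 67 s, if anything falls off the work surface, if the arm or the gripper's body presses on something with over 40 N, if the wrist force passes 120 N, or if a joint passes its speed limit or range.

## Working session

There is one attempt and no reset: what is moved stays moved. The work goes in short steps, each a Python script; the robot and the scene stay as the last script left them, time stands still between calls to the robot, and variables do not carry over. Pictures are saved under pics/ and viewed, at most 10 in all, crops included, and the job is handed in when it is done.

```bash
mkdir -p pics; cat > h.py <<'E'
import numpy as np, cv2
from workcell import arm, move_gripper, kinematics, imaging
from scipy.spatial.transform import Rotation as R
def snap(n,f=None):
    s=imaging.snapshot(n)
    if f: cv2.imwrite('pics/'+f,s['color'][:,:,::-1])
    return s
def foc(s): return 240/np.tan(np.radians(s['vertical_fov'])/2)
def ray(s,u,v):
    T=np.array(s['cam_to_world']); d=T[:3,:3]@np.array([(u-s['cx'])/foc(s),(v-s['cy'])/foc(s),1]); return T[:3,3],d
def onz(s,u,v,z):
    o,d=ray(s,u,v); return o+d*(z-o[2])/d[2]
def proj(s,p):
    T=np.array(s['cam_to_world']); c=T[:3,:3].T@(np.array(p)-T[:3,3]); return c[:2]/c[2]*foc(s)+[s['cx'],s['cy']]
def quat(M):
    q=R.from_matrix(M).as_quat(); return [float(q[3]),*map(float,q[:3])]
def tool(z,y):
    z=np.array(z,float);z/=np.linalg.norm(z);y=np.array(y,float);y-=z*(y@z);y/=np.linalg.norm(y)
    return np.column_stack([np.cross(y,z),y,z])
E
python3 - <<'E'
from h import *
import pickle
d={n:snap(n,n+'0.png') for n in('top','side','wrist')}
pickle.dump(d,open('s0.pkl','wb'))
for n in d: print(n,d[n]['vertical_fov'],d[n]['cx'],d[n]['cy'],np.round(d[n]['cam_to_world'],3).tolist())
print(arm.read_time_s(), arm.read_orientation())
E
```

```text
top 48.72825378545559 325.99169825783645 242.72935802691347 [[0.025, -0.992, 0.124, 0.339], [-1.0, -0.023, 0.022, -0.009], [-0.019, -0.124, -0.992, 1.354], [0.0, 0.0, 0.0, 1.0]]
side 54.670427806314386 329.60051809640044 245.71671618805317 [[-0.998, -0.049, 0.038, 0.464], [-0.061, 0.635, -0.77, 1.028], [0.014, -0.771, -0.637, 0.895], [0.0, 0.0, 0.0, 1.0]]
wrist 71.96475661735761 317.934056101464 241.4325644196723 [[0.335, -0.913, -0.234, 0.275], [-0.942, -0.325, -0.082, -0.566], [-0.001, 0.248, -0.969, 0.384], [0.0, 0.0, 0.0, 1.0]]
0.15 [-5.25901895e-04  9.85517736e-01  1.69571519e-01 -1.24769109e-04]
```

View pics/top0.png

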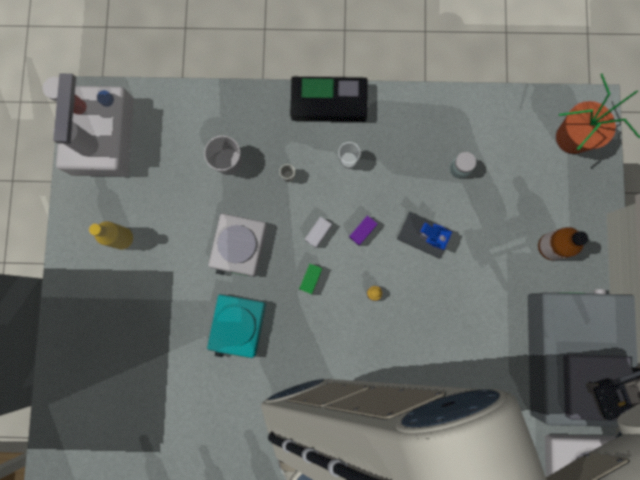

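View pics/side0.png

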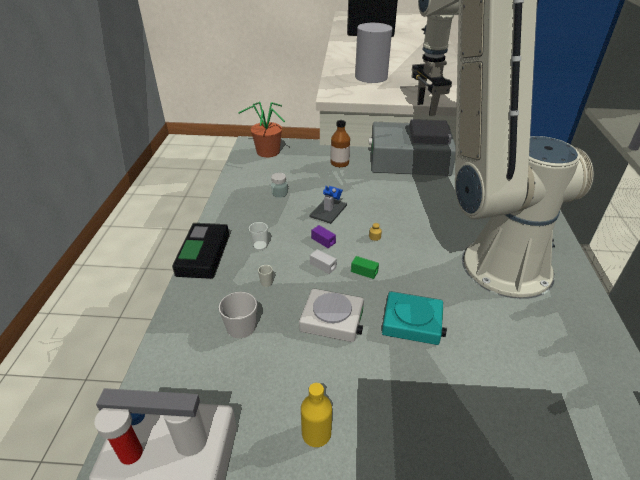

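The top view shows three block-shaped things: grey-white at (318,232), purple at (363,231) and green at (311,278). The grey-white one is bare aluminium, so it is the block. The heater is the white one at (238,244), not the turquoise one at (237,325). The cradle is at (427,235).

```bash
python3 - <<'E'
from h import *
import pickle
d=pickle.load(open('s0.pkl','rb')); s=d['top']; im=s['color']
def comp(mask,near,z,name):
    n,l,st,c=cv2.connectedComponentsWithStats(mask.astype(np.uint8))
    k=l[near[1]-2:near[1]+3,near[0]-2:near[0]+3].max()
    m=(l==k).astype(np.uint8); cn=max(cv2.findContours(m,0,2)[0],key=cv2.contourArea)
    r=cv2.minAreaRect(cn); print(name,st[k],np.round(r[0],1),np.round(r[1],1))
    b=np.array([onz(s,u,v,z)[:2] for u,v in cv2.boxPoints(r)]);print(np.round(b,3).tolist(),np.round(b.mean(0),3))
hsv=cv2.cvtColor(im,cv2.COLOR_RGB2HSV);H,S,V=[hsv[:,:,i].astype(int) for i in range(3)]
print(im[232,318],im[236,410],im[236,437],im[205,330],im[244,238],im[220,225])
comp((V>150)&(S<30),(318,228),.034,'block')
comp((V<90)|(S>120),(410,236),.01,'base')
comp((S>150)&(H>100)&(H<130),(437,236),.06,'blue')
comp((V>165)&(S<30),(220,262),.042,'heater')
w=np.hstack([cv2.resize(im[190:280,280:400],None,fx=3.3,fy=4,interpolation=2),cv2.resize(im[190:280,380:480],None,fx=4,fy=4,interpolation=2)])
v=d['side']['color'][170:290,230:390]
out=np.zeros((600,800,3),np.uint8); w=cv2.resize(w,(800,300)); out[:300]=w
out[300:,:400]=cv2.resize(v[50:,50:130],(400,300),interpolation=2)[:300]
out[300:,400:]=cv2.resize(v[:60,60:140],(400,300),interpolation=2)
cv2.imwrite('pics/crop1.png',out[:,:,::-1])
E
```

```text
[167 166 172] [64 64 67] [ 17  52 114] [126 132 130] [132 131 140] [173 171 171]
block [306 218  24  28 339] [317.2 231.5] [12.5 27.6]
[[0.511, 0.074], [0.57, 0.036], [0.552, 0.01], [0.493, 0.048]] [0.532 0.042]
base [ 398  212   63   46 1599] [429.2 236.7] [58.5 31. ]
[[0.522, -0.159], [0.595, -0.192], [0.534, -0.327], [0.462, -0.294]] [ 0.528 -0.243]
blue [421 223  31  26 462] [434.2 234.6] [29.5 20.6]
[[0.519, -0.203], [0.565, -0.225], [0.534, -0.29], [0.488, -0.268]] [ 0.526 -0.247]
heater [210 242  19  27 245] [220.7 255.1] [19.  23.8]
[[0.44, 0.309], [0.499, 0.301], [0.491, 0.254], [0.432, 0.262]] [0.465 0.281]
```

View pics/crop1.png

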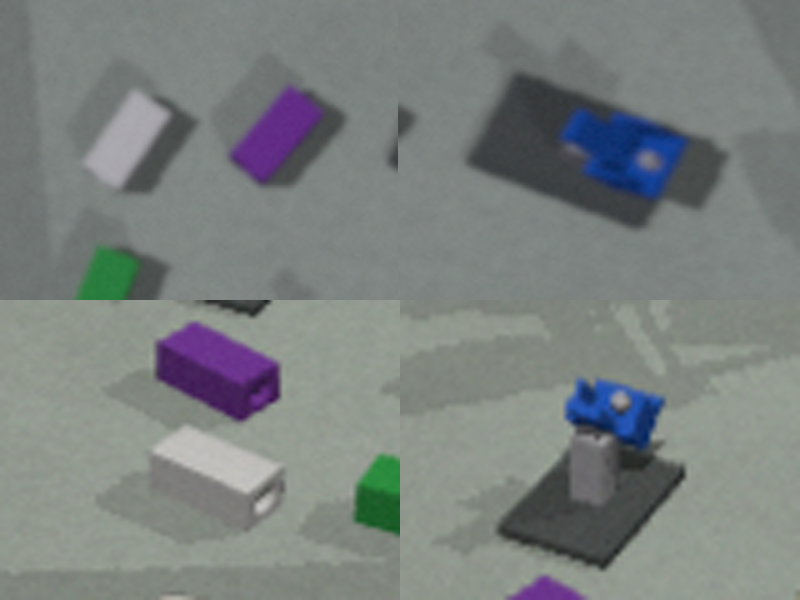

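In the side-view crop the well mouth shows on the block's near-right end, at about side pixel (333,267), which is towards world -x,+y. The purple decoy at (323,237) is a look-alike. The cradle's pin is at the right-hand end in the top view, so the rail rises towards +y. I'll take wrist close-ups next.

```bash
python3 - <<'E'
from h import *
import pickle
q=arm.read_orientation(); Rt=R.from_quat([q[1],q[2],q[3],q[0]]).as_matrix()
s=pickle.load(open('s0.pkl','rb'))['wrist'];T=np.array(s['cam_to_world'])
print('cam in tool',np.round(Rt.T@(T[:3,3]-arm.read_tool_pos()),3),'axis',np.round(Rt.T@T[:3,2],3),'x',np.round(Rt.T@T[:3,0],2))
bx=np.array([-.84,.54,0]);cy=np.array([-.91,.41,0]);cx=np.array([.41,.91,0]);Z=np.array([0,0,1.])
ik=lambda p,M:(lambda r:None if r is None else np.round(r,2).tolist())(kinematics.inverse_kinematics(p,quat(M)))
for sg in(1,-1):
    yb=sg*np.cross([0,0,1],bx); M=tool(-Z,yb); print('pick',sg,'blockx.toolx',M[:,0]@bx,ik([.527,.043,.0],M+0), ik([.527,.043,.2],M))
for sg in(1,-1):
  for a in(45,65,90):
    z=cx*np.cos(np.radians(a))-Z*np.sin(np.radians(a)); M=tool(z,sg*cy)
    print('place',sg,a,M[:,0]@(cx+Z),ik(np.array([.528,-.243,.11])+z*.019,M))
ph=np.array([.49,.22,.16])
for sg in(1,-1):
 for az in(0,25,60):
  for a in(0,20,45):
    h=np.array([np.cos(np.radians(az)),np.sin(np.radians(az)),0])
    z=h*np.cos(np.radians(a))-Z*np.sin(np.radians(a)); M=tool(z,sg*np.cross(Z,h)); print('final',sg,az,a,ik(ph+z*.019,M))
E
```

```text
cam in tool [ 0.07  0.   -0.17] axis [-0.248  0.     0.969] x [ 0.  1. -0.]
pick 1 blockx.toolx -0.9985990186255943 [0.08, 0.51, 1.98, -0.0, 0.65, 2.22] [0.08, 0.22, 1.85, -0.0, 1.07, 2.22]
pick -1 blockx.toolx 0.9985990186255943 [0.08, 0.51, 1.98, -0.0, 0.65, -0.92] [0.08, 0.22, 1.85, -0.0, 1.07, -0.92]
place 1 45 -1.41286686076781 [-0.82, 0.63, 1.76, 0.76, 1.24, 2.3]
place 1 65 -1.3268490309986554 [-0.68, 0.5, 1.81, 0.5, 1.01, 2.58]
place 1 90 -0.9980981915623334 None
place -1 45 1.41286686076781 [-0.82, 0.63, 1.76, 0.76, 1.24, -0.84]
place -1 65 1.3268490309986554 [-0.68, 0.5, 1.81, 0.5, 1.01, -0.56]
place -1 90 0.9980981915623334 [-0.43, 0.43, 1.83, 0.0, 0.88, -0.01]
final 1 0 0 [0.97, 0.97, 2.47, 4.13, 1.74, 1.82]
final 1 0 20 [0.91, 0.57, 2.51, 4.07, 1.18, 1.52]
final 1 0 45 None
final 1 25 0 [0.39, 1.11, 2.59, 3.09, 2.13, 1.54]
final 1 25 20 [0.39, 0.6, 2.63, 3.1, 1.31, 1.57]
final 1 25 45 [0.41, 0.16, 2.44, 3.05, 0.25, 1.64]
final 1 60 0 [-0.23, 0.91, 2.36, 1.86, 1.61, 1.45]
final 1 60 20 [-0.18, 0.57, 2.4, 1.85, 1.17, 1.75]
final 1 60 45 [0.03, 0.25, 2.3, 1.43, 0.65, 2.47]
final -1 0 0 [0.97, 0.97, 2.47, 4.13, 1.74, -1.32]
final -1 0 20 [0.91, 0.57, 2.51, 4.07, 1.18, -1.63]
final -1 0 45 None
final -1 25 0 [0.39, 1.11, 2.59, 3.09, 2.13, -1.6]
final -1 25 20 [0.39, 0.6, 2.63, 3.1, 1.31, -1.57]
final -1 25 45 [0.41, 0.16, 2.44, 3.05, 0.25, -1.51]
final -1 60 0 [-0.23, 0.91, 2.36, 1.86, 1.61, -1.69]
final -1 60 20 [-0.18, 0.57, 2.4, 1.85, 1.17, -1.39]
final -1 60 45 [0.03, 0.25, 2.3, 1.43, 0.65, -0.68]
```

```bash
python3 - <<'E'
from h import *
import pickle
Z=np.array([0,0,1.])
cx=np.array([.41,.91,0])
arm.move_pose([.528-.03*.41,-.243-.03*.91,.26],quat(tool(-Z,-np.cross(Z,cx)))); a=snap('wrist','wc.png')
bx=np.array([-.84,.54,0])
arm.move_pose([.527,.043,.19],quat(tool(-Z,-np.cross(Z,bx)))); b=snap('wrist','wb.png')
t=snap('top'); pickle.dump((a,b,t),open('s1.pkl','wb')); print(arm.read_time_s())
cv2.imwrite('pics/w2.png',cv2.resize(np.hstack([a['color'][:,:,::-1],b['color'][:,:,::-1]]),(800,300),interpolation=3))
E
```

```text
3.15
```

View pics/wc.png

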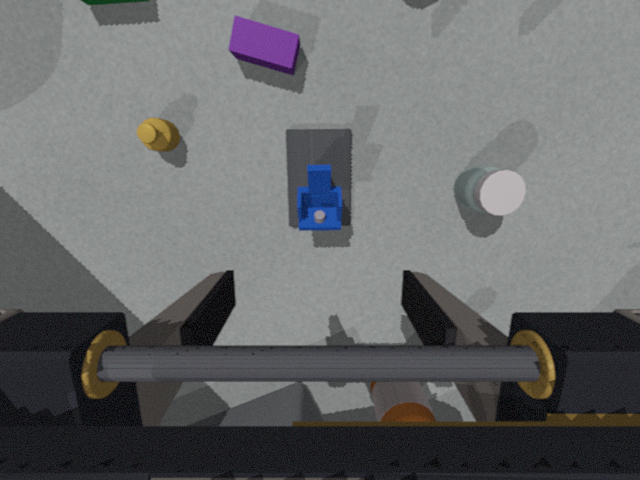

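View pics/wb.png

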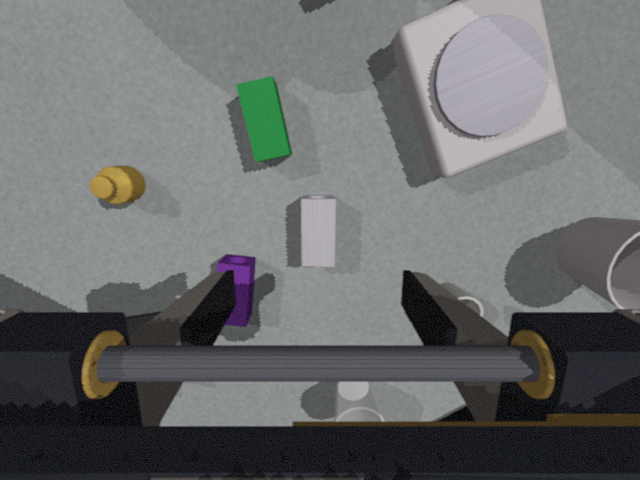

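The wrist views confirm it. In wb.png the bare block lies at (318,232) with the dark well opening on its upper end at (318,197), so block x is along tool +x. In wc.png the pin tip is at about (320,216), the rail climbs up the picture at (320,180), and the base's top edge runs along row 129. The heater plate is at about (491,75).

```bash
python3 - <<'E'
from h import *
import pickle
a,b,t=pickle.load(open('s1.pkl','rb'))
def sub(s,x0,x1,y0,y1,f):
    hsv=cv2.cvtColor(s['color'],cv2.COLOR_RGB2HSV).astype(int); m=np.zeros((480,640),np.uint8)
    m[y0:y1,x0:x1]=f(*[hsv[y0:y1,x0:x1,i] for i in range(3)]); 
    n,l,st,c=cv2.connectedComponentsWithStats(m); k=1+np.argmax(st[1:,4]); m=(l==k).astype(np.uint8)
    return max(cv2.findContours(m,0,1)[0],key=cv2.contourArea),st[k],c[k]
def rect(s,cn,z,n):
    w=np.array([onz(s,u,v,z)[:2] for u,v in cn[:,0]],np.float32)*1000
    r=cv2.minAreaRect(w);B=cv2.boxPoints(r);e=B[1]-B[0] if np.linalg.norm(B[1]-B[0])>np.linalg.norm(B[2]-B[1]) else B[2]-B[1]
    print(n,'c',np.round(r[0],1),'size',np.round(r[1],1),'head',np.degrees(np.arctan2(e[1],e[0])))
print(b['color'][[192,196,198,200,230,264,268],318].tolist(), a['color'][[135,180,200,216,222,228],320].tolist())
cn,st,c=sub(b,285,350,185,285,lambda H,S,V:(V>150)); print(st); rect(b,cn,.034,'block')
cn,st,c=sub(a,270,370,110,245,lambda H,S,V:(V<82)&(S<80)); print(st); rect(a,cn,.01,'base')
cn,st,c=sub(a,270,370,110,245,lambda H,S,V:(S>130)&(H>95)&(H<130)); print('blue',st,c); rect(a,cn,.06,'blue')
cn,st,c=sub(a,306,334,205,228,lambda H,S,V:(S<110)&(V>90)); print('pin',st,c,onz(a,*c,.0641))
cn,st,c=sub(b,420,560,5,145,lambda H,S,V:(S>14)&(V>110)); e=cv2.fitEllipse(cv2.convexHull(cn)); print('plate',st,e,onz(b,*e[0],.05))
for p in [(0.528,-.243,.01)]: print(proj(a,p))
print(arm.read_tool_pos())
E
```

```text
[[145, 147, 147], [164, 161, 166], [156, 153, 158], [174, 170, 176], [177, 173, 177], [176, 171, 178], [145, 150, 148]] [[79, 79, 83], [8, 56, 126], [29, 63, 130], [148, 146, 155], [105, 100, 117], [30, 58, 131]]
[ 301  196   35   72 2321]
block c [532.   39.8] size [34.4 73.6] head -32.052536
[ 312  129   40   97 1433]
base c [ 548.9 -239.1] size [118.   48.1] head 66.2414
blue [ 297  164   46   66 2294] [319.27419355 199.85440279]
blue c [ 528.  -248.4] size [72.4 50.6] head 65.73733
pin [314 210  12  13 122] [319.12295082 216.17213115] [ 0.51917851 -0.26704362  0.0641    ]
plate [ 436   47   97   89 1670] ((481.1218566894531, 90.48281860351562), (84.23890686035156, 101.50062561035156), 127.55973815917969) [0.49948568 0.22892285 0.05      ]
[317.51744027 188.64081573]
[0.52750135 0.04193122 0.19029528]
```

```bash
cat > m.py <<'E'
from h import *
import pickle
a,b,t=pickle.load(open('s1.pkl','rb')); s0=pickle.load(open('s0.pkl','rb'))
def rows(s,z):pass
g=cv2.cvtColor(a['color'],cv2.COLOR_RGB2GRAY).astype(int)
print('row150',g[150,278:362:2].tolist()); print('col300',g[120:245:2,294].tolist()); print('r140 sub', [int(x) for x in g[145,283:292]],[int(x) for x in g[145,346:356]])
# pin by top and side
for n,box in(('top',(425,460,220,252)),('side',(315,350,178,205))):
    s=s0[n];x0,x1,y0,y1=box;im=s['color'];h=cv2.cvtColor(im,cv2.COLOR_RGB2HSV).astype(int)
    bl=((h[...,1]>130)&(h[...,0]>95)&(h[...,0]<130)).astype(np.uint8)
    roi=np.zeros_like(bl);roi[y0:y1,x0:x1]=1
    w=((h[...,1]<110)&(h[...,2]>100)).astype(np.uint8)*roi
    k,l,st,c=cv2.connectedComponentsWithStats(w)
    for i in range(1,k):
        if st[i,4]>3: print(n,st[i],c[i],onz(s,*c[i],.0641)[:2])
# heater plate from top, wb
for n,s,p0,r in(('top',s0['top'],(238,244),24),('wb',b,(491,75),62)):
    im=cv2.medianBlur(cv2.cvtColor(s['color'],cv2.COLOR_RGB2GRAY),5); x0,y0=max(p0[0]-r-8,0),max(p0[1]-r-8,0)
    c=cv2.HoughCircles(im[y0:p0[1]+r+8,x0:p0[0]+r+8],cv2.HOUGH_GRADIENT,1,50,param1=60,param2=10,minRadius=int(r*.7),maxRadius=r+3)
    if c is not None:
        for q in c[0][:2]: print(n,q+[x0,y0,0],onz(s,q[0]+x0,q[1]+y0,.05)[:2])
E
python3 m.py
```

```text
row150 [149, 148, 147, 144, 114, 75, 76, 80, 82, 82, 77, 82, 80, 80, 81, 75, 82, 85, 81, 82, 76, 84, 79, 81, 78, 74, 76, 72, 73, 74, 73, 72, 74, 74, 73, 73, 65, 126, 131, 135, 128, 132]
col300 [151, 145, 133, 129, 121, 81, 85, 76, 77, 79, 81, 76, 78, 76, 81, 82, 72, 78, 75, 80, 79, 80, 77, 73, 75, 81, 73, 78, 79, 77, 82, 82, 77, 81, 72, 77, 78, 79, 80, 83, 82, 80, 77, 77, 79, 80, 85, 77, 79, 71, 74, 83, 73, 71, 110, 138, 139, 146, 142, 145, 148, 146, 146]
r140 sub [149, 145, 137, 104, 79, 79, 73, 78, 79] [70, 76, 75, 69, 72, 98, 124, 126, 132, 128]
top [432 220  28  15 212] [449.23584906 224.12735849] [ 0.55257614 -0.28258856]
top [440 236   5   5  22] [442.04545455 237.90909091] [ 0.51804968 -0.26495506]
top [456 244   4   8  20] [458.  248.5] [ 0.49286081 -0.30365289]
top [445 250   6   2   9] [447.33333333 250.66666667] [ 0.48694414 -0.27773587]
side [315 178  35  27 669] [331.56651719 189.28101644] [ 0.52465188 -0.2682657 ]
side [332 188   4   4  12] [333.5 189.5] [ 0.51822809 -0.26746351]
top [235.5 244.5  18.5] [0.49185459 0.24387147]
wb [490.5         78.5         57.79999924] [0.49521764 0.23986758]
```

```bash
cat >> h.py <<'E'
Z=np.array([0,0,1.])
def head(d): return np.array([np.cos(np.radians(d)),np.sin(np.radians(d)),0])
CX=head(66.0); CY=np.cross(Z,CX)
def cr(o,x,y,z): return np.array([o[0],o[1],0])+CX*x+CY*y+Z*z
E
python3 - <<'E'
from h import *
import pickle
a,b,t=pickle.load(open('s1.pkl','rb'))
L=onz(a,286.5,148,.01);Rr=onz(a,351.2,148,.01);Tp=onz(a,318,129.3,.01);B=onz(a,320,227.5,.01)
o=np.array([.5327,-.2345])
for n,p in zip('LRTB',(L,Rr,Tp,B)): d=p[:2]-o; print(n,np.round([d@CX[:2],d@CY[:2]],4))
bx=head(147.95);M=tool(-Z,-np.cross(Z,bx)); g=np.array([.5335,.0388,0])+bx*.010
move_gripper(.060,30)
arm.move_l(list(g+Z*.06),quat(M)); print(arm.move_l(list(g+Z*.006),vel=.08,contact_N=12))
print(arm.read_tool_pos()); move_gripper(.0,30); print(arm.read_grip_width(),arm.read_gripper_force())
arm.move_l(list(g+Z*.15)); print(arm.read_grip_width(),arm.read_contact_force(),arm.read_time_s())
snap('wrist','wg.png')
E
```

```text
L [0.0397 0.0385]
R [ 0.0394 -0.0406]
T [ 0.0613 -0.0001]
B [-0.0596 -0.0021]
False
[0.52526351 0.04411656 0.00615171]
0.03394190683807785 29.890537317842245
0.03378863050266743 [-0.22659365  0.00889724 -1.12908042] 7.2417
```

View pics/wg.png

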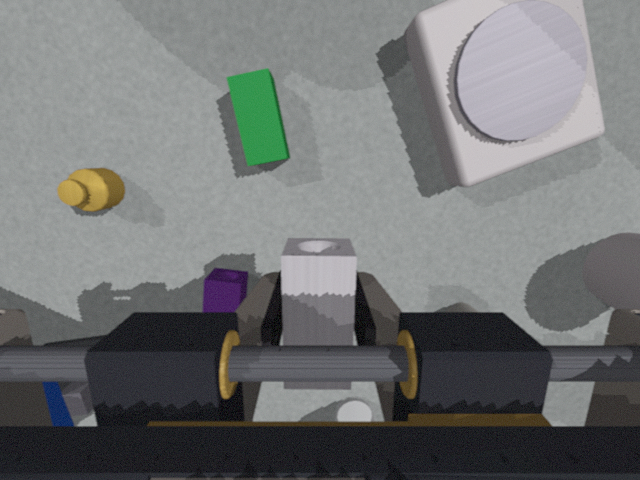

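The block is held (34 mm wide, 30 N), with the well opening visible at (318,247) pointing along tool +x. Next I set it in the cradle.

```bash
cat >> h.py <<'E'
O=np.array([.5327,-.2345])+.0004*CX[:2]-.0007*CY[:2]
U=(CX+Z)/2**.5; N=(-CX+Z)/2**.5
PIN=cr(O,-.03495,0,.0641); M45=tool(-N,-CY)
def seat(e,up=0,perp=0): return PIN+U*(.045+e+up)+N*(-.011+perp)
E
python3 - <<'E'
from h import *
s=imaging.snapshot('wrist'); g=cv2.cvtColor(s['color'],cv2.COLOR_RGB2GRAY).astype(int)
q=arm.read_orientation();Rt=R.from_quat([q[1],q[2],q[3],q[0]]).as_matrix();p=arm.read_tool_pos()
for v in (254,257,389): print(v,np.round((Rt.T@(onz(s,318,v,.178)-p))*1000,1))
print(g[234:262,295].tolist(), g[380:395,295].tolist())
P=[seat(0,.04,.08),seat(0,.04,.004),seat(0)]
for x in P: print(np.round(x,3),np.round(kinematics.inverse_kinematics(list(x),quat(M45)),2))
arm.move_l(list(p+Z*.07)); arm.move_pose(list(P[0]),quat(M45))
arm.move_l(list(P[1]),vel=.08); arm.pause(.3)
print(arm.read_contact_force(),arm.read_time_s()); snap('side','sp.png')
E
```

```text
254 [ 27.4   0.3 -29. ]
257 [ 26.    0.3 -29. ]
389 [-42.4   0.4 -29.1]
[154, 158, 156, 151, 130, 118, 118, 121, 116, 118, 121, 117, 113, 117, 117, 119, 119, 116, 117, 116, 117, 140, 180, 188, 184, 184, 184, 185] [83, 84, 97, 100, 98, 100, 97, 98, 108, 133, 154, 160, 160, 155, 153]
[ 0.524 -0.256  0.173] [-0.86  0.54  1.7   0.71  1.37 -0.76]
[ 0.546 -0.207  0.119] [-0.78  0.59  1.77  0.77  1.24 -0.8 ]
[ 0.535 -0.23   0.088] [-0.82  0.65  1.75  0.76  1.23 -0.85]
[-0.31129792 -0.2108952  -1.74850453] 10.5583
```

```bash
python3 - <<'E'
from h import *
e=-.0018
c=arm.move_l(list(seat(e,-.004,.004)),vel=.03,contact_N=6); p=arm.read_tool_pos(); d=p-seat(e); print(c,'up',d@U,'perp',d@N,'lat',d@CY,arm.read_contact_force())
b=arm.move_l(list(p-N*.008),vel=.02,contact_N=6); p=arm.read_tool_pos(); d=p-seat(e); print(b,'up',d@U,'perp',d@N,arm.read_contact_force(),arm.read_time_s())
s=snap('side'); u,v=map(int,proj(s,PIN)); im=s['color'][v-75:v+75,u-100:u+100,::-1]; cv2.imwrite('pics/seat.png',cv2.resize(im,(800,600),interpolation=2))
E
```

```text
True up 0.0014135700154152319 perp 0.003779513112896742 lat 0.00014012542203415288 [1.08611285 0.38459249 2.68092987]
True up 0.0014747663253687608 perp -0.0010211168141560996 [-1.38603692 -1.88620766  3.43716686] 12.15
```

View pics/seat.png

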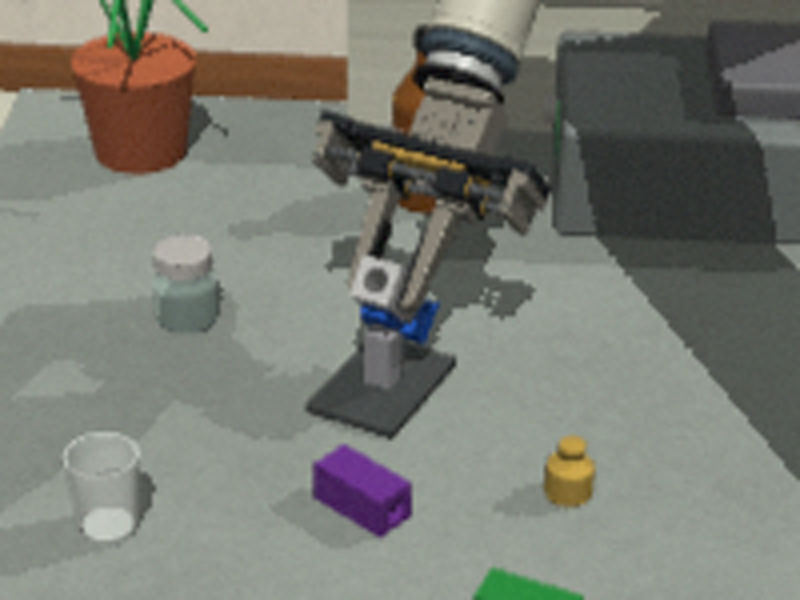

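The block sits between the cheeks with the well at (377,280) facing up-slope. It stopped at the depth expected for closed end on pin; a swallowed pin would have let it go 10 mm further. I'll release, check, and regrip.

```bash
python3 - <<'E'
from h import *
p=arm.read_tool_pos()
move_gripper(.056); arm.pause(1.0); print(arm.read_gripper_force(),arm.read_grip_width(),arm.read_contact_force())
arm.move_l(list(p+N*.11),vel=.15); arm.pause(.3)
s=snap('side'); w=snap('wrist'); u,v=map(int,proj(s,PIN)); im=s['color'][v-36:v+24,u-40:u+40,::-1]
cv2.imwrite('pics/rel.png',np.hstack([cv2.resize(im,(400,300),interpolation=2),cv2.resize(w['color'][:,:,::-1],(400,300),interpolation=3)]))
F=np.array([.494,.241,.050]); gz=.13+.0432
for az in(45,60,75):
    h=head(az);M=tool(h,-np.cross(Z,h)); 
    for dz in (0,.06): print(az,np.round(kinematics.inverse_kinematics(list(F*[1,1,0]+h*.011+Z*(gz+dz)),quat(M)),2), M[:,0])
print(arm.read_time_s())
E
```

```text
0.0 0.05590840567500115 [ 0.36215119 -0.19235953  0.45716513]
45 [-0.03  0.96  2.52  2.3   1.8  -1.82] [ 0. -0.  1.]
45 [-0.03  0.75  2.56  2.32  1.68 -1.69] [ 0. -0.  1.]
60 [-0.19  0.87  2.37  1.9   1.61 -1.67] [ 0. -0.  1.]
60 [-0.19  0.7   2.41  1.9   1.56 -1.53] [ 0. -0.  1.]
75 [-0.24  0.85  2.2   1.6   1.57 -1.47] [-0.  0.  1.]
75 [-0.24  0.7   2.23  1.6   1.57 -1.35] [-0.  0.  1.]
14.9917
```

View pics/rel.png

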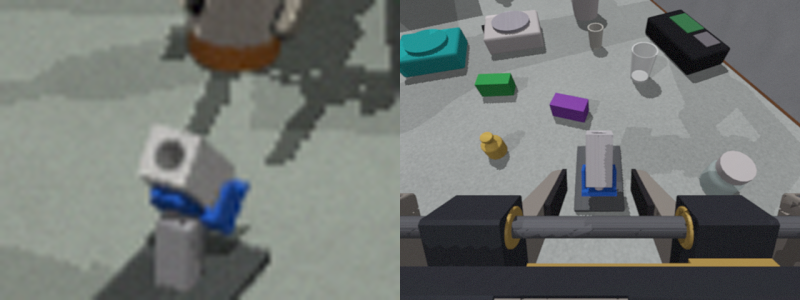

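The released block rests in the cradle: the well faces up-slope at (170,152) in the left picture, and it sits between the cheeks at (598,165) in the right one. Now I regrip, lift, and move it over the heater.

```bash
python3 - <<'E'
from h import *
p=arm.read_tool_pos()
arm.move_l(list(p-N*.109),vel=.12,contact_N=12); move_gripper(0,35); print(arm.read_grip_width(),arm.read_gripper_force())
p=arm.read_tool_pos(); arm.move_l(list(p+N*.03+U*.01),vel=.08); arm.move_l(list(p+N*.09+Z*.06),vel=.15); print(arm.read_grip_width())
F=np.array([.494,.241,0]);h=head(65);M=quat(tool(h,-np.cross(Z,h)));g=F+h*.011+Z*.1732
arm.move_pose(list(g+Z*.06),M); arm.move_l(list(g),vel=.08); arm.pause(.5)
print(arm.read_grip_width(),arm.read_gripper_force(),arm.read_tool_pos(),g,arm.read_contact_force(),arm.read_time_s())
s=snap('side'); t=snap('top'); u,v=map(int,proj(s,[.494,.241,.13])); a=s['color'][v-75:v+75,u-100:u+100,::-1]
u,v=map(int,proj(t,[.494,.241,.05])); b=t['color'][v-60:v+60,u-80:u+80,::-1]
cv2.imwrite('pics/fin.png',np.hstack([cv2.resize(a,(400,300),interpolation=2),cv2.resize(b,(400,300),interpolation=2)]))
E
```

```text
0.03390926250273256 34.97154139447957
0.03372574346279319
0.033950427233377774 34.96931071160361 [0.49866914 0.25097413 0.1733329 ] [0.4986488  0.25096939 0.1732    ] [-0.06575171  0.49413554 -1.04040946] 21.2583
```

View pics/fin.png

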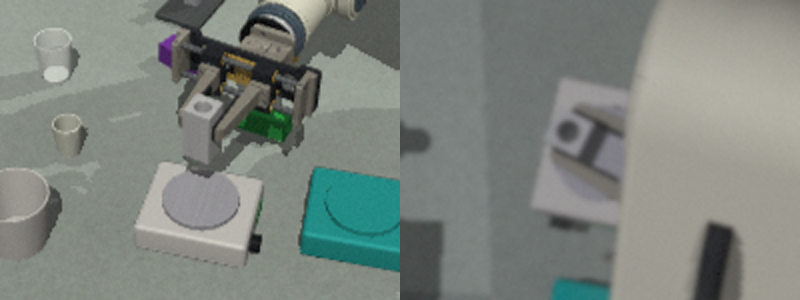

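```bash
python3 - <<'E'
from h import *
t=snap('top'); u0,v0=map(int,proj(t,[.494,.241,.05])); u,v=u0-80+170/2.5,v0-60+130/2.5
print(onz(t,u,v,.2), arm.read_joint_vel())
arm.sign_off(); print(arm.read_time_s())
E
```

```text
[0.49477184 0.24117402 0.2       ] [ 0.00058524 -0.00102864  0.00091255 -0.00011898  0.00028909  0.00167966]
the job is handed in; nothing more can be done
the job is handed in; nothing more can be done
```

I seated the block in the cradle with its closed end on the pin, let go of it and picked it up again. I handed the job in with it held still and upright, well up, about 80 mm above the heater plate and within about 1 mm of its middle, just over 21 s into the 67 s allowed; I have not seen the judge's verdict.

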